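# Make up the tea board and hold it out crosswise

## Task

Put the little sugar pot into the round recess of the wooden tea board and press it down until its shoulder sits flush on the wood, then let go of it. Then take the board by its handle and lift it straight up, level, some 10 cm off the worktop, and gently turn it a quarter turn in the air, so that it is offered crosswise with the pot end towards the left-hand wall; the loose tea ball must stay in the middle of its dish all the time without being touched. Finish while holding the board there, level and still; do not put it down, and leave the other things where they are.

Things in the scene. Friction and masses are not known exactly. Their poses are not given: they have to be found in the camera images.
- carrier: tea board: pale wooden board with round ends, 254 mm long, 84 mm wide, 20 mm thick, about 0.5 kg, loose on the worktop. Origin: centre of its underside; x along the board towards the recess (pot) end, z up. At the start x points away from the robot, within 20 degrees. One end has the recess, the other a dish with the loose tea ball; a wooden handle bar on two steel posts stands in the middle. Its weight is balanced under the handle when the pot is in
- handle (a point): middle of the handle bar of the board, 70 mm above the board's underside. The bar runs along the board: 68 mm long, 13 mm wide (across the board), 17 mm high; there are 41 mm free below it, between posts 48 mm apart. Axes as the board's
- recess (a point): centre of the mouth of the recess, level with the board's top, 85 mm from the board's middle. Recess 38.4 mm across, 11 mm deep; a rubber ring inside, 4 mm below the mouth, grips the foot of the pot: the pot slips in 4 to 5 mm by itself and then needs a push of about 5 to 12 N, over the last 5 mm, to go home; then the ring keeps it there (a pull of 4 N would take it out again). Axes as the board's
- dish (a point): lowest point of the white porcelain dish in the other end of the board, 85 mm from the board's middle. The dish is a shallow hollow, 58 mm across and 3.3 mm deep, its lip level with the board's top
- sugar_pot: small round white porcelain pot with a flat wooden lid (fixed to it), standing by itself left of the board; 47 mm in diameter, 44 mm high, 0.1 kg. Origin: centre of its underside, z up. It stands on a foot 36 mm in diameter, 9.5 mm high, bevelled at the bottom; above it the 47 mm body begins with a flat shoulder. Pressed home, the shoulder lies on the board's top: its origin is then 9.5 mm below the mouth of the recess, and the lid's top 34.5 mm above the board's top
- infuser: tea infuser, a perforated steel ball 32 mm in diameter, 40 g, loose in the dish, where it rolls freely. Origin: its centre
- wall_left (a point): a point on the worktop beside the left-hand tiled wall; its axes are those of the room: x away from the robot, y to the left, z up
- mug: white mug, 85 mm wide, 100 mm high, behind the board; leave it
- tumbler_a: clear glass tumbler, 80 mm in diameter, 88 mm high; leave it
- salt_jar: small glass spice jar with a dark cap, 40 mm in diameter, 105 mm high; leave it
- tea_caddy: round tin with a knob lid, 87 mm in diameter, 105 mm high, by the left wall; leave it
- teaspoon: teaspoon 130 mm long, lying on the front left; leave it
- sugar_stick: flat paper sugar stick 62 mm long, lying behind the pot; leave it
Mind the look-alikes: they are no part of the job. There is more than one size of the infuser; the job needs the larger.

How it is judged:
By the outcome, as a careful person would: the job done as asked, in the order asked, and still so for the second after the job is handed in, while the arm keeps its last pose, push and grip.
It also fails if it takes over 69 s, if anything falls off the work surface, if the arm or the gripper's body presses on something with over 40 N, if the wrist force passes 120 N, or if a joint passes its speed limit or range.

## Robot

A 6-joint arm with a two-finger parallel gripper is mounted at the origin on a cart in front of the work surface, level with it; the furniture and walls round the work are solid. World frame = base frame: x ahead of the robot, y to its left, z up, the work surface at z = 0. Lengths are in mm, angles in rad, forces in N, time in s.
With the tool pointing down it reaches from about 350 to 775 mm from the base axis. Payload 7.3 kg.
Tool frame: the origin (TCP) lies at the very end of the fingers, on their centre line; the grasp point (between the pads) lies 19 mm behind it (r.hold_point_z is the z of the grasp point in the tool frame, in mm); z points along the fingers, y is the direction in which the jaws open and shut (so a half turn about z gives the same grasp; the last joint's range is limited). The gripper opens to 92 mm and grips with 3 to 60 N. Pads are 19 mm wide; open, the fingers measure 130 mm over their backs; the gripper's body (75 mm by 190 mm) begins 47 mm behind the grasp point.
Start: joints at [-1.406, 0.342, 1.524, -0, 1.275, -0.146], TCP at [160.578, -499.86, 226.741] pointing down, gripper open.
Joint ranges: [-2.53, 2.53], [-0.77, 2.02], [0.04, 2.7], [-1, 4.14], [0.28, 2.66], [-3.11, 3.11]. Speed limits (rad/s): [2.57, 2.57, 3.14, 3.14, 3.14, 3.14].

## Interface

Orientations are given as a rotation vector (axis times angle).
In Python, from station import r gives the robot as it stands.
- The arm moves only by the tool drive_tool, never from a script. Its argument "motion" is a list of rows, each an object with "linear": the shift along the tool's x, y, z in m, a list of three; "spin": the turn about the tool's z in degrees; "gripper": the closure in counts, from 0 (fully open) to 255 (shut). A call has 1 to 12 rows; each row shifts and turns the commanded pose from where the row before left it, along the tool's axes as they then stand; what a row does not reach is not made up. A row lasts 1/12 s, in which the tool goes at most 41.7 mm and 7.16 degrees, less where a joint would pass 70% of its speed; a pose out of reach is approached as far as the arm can. A call is refused whole if a number of a shift passes 0.0417 or a number of a turn 7.16, either way. A call with a gripper value outside its range is refused whole. The fingers move at their own pace and stop on an object; the grip force is fixed at half the most. Time passes only in rows, so rows that do not move let the fingers close. It gives the time, the measured TCP pose, the force and the opening at its end, in the units of the state.
- r.read_state(): the state, without advancing time (a new reading comes with each control period).
- r.capture(name): name is "scene" or "top" or "wrist"; returns a dict with "frame" (400x640x3 uint8, red, green, blue), "vfov" (degrees; the focal length in pixels is half the picture's height over the tangent of half this angle, whatever the lens; pixels are square), "cx", "cy" (the principal point, pixels), "eye" and "rotation" of the camera in the world. Camera axes: x right, y up, looking along -z (the intrinsics and any distortion apply to the point x, -y, -z); pixel columns grow to the right and rows downward; lengths in mm; the calibration is good to about 2 mm. A picture is of the moment at which its call begins. There is no depth.
- r.sign_off(): hands the job in, once; it reports no verdict.
The state is a dict: "time_s": time; "qpos": joint angles; "dq": joint speeds; "joint_torque": joint torques, N m; "tool_pos": TCP position; "orientation": TCP orientation; "contact_force": force on the tool from outside, world axes, zero at the start; "ft_torque": the same for the moment, N m; "gripper_width": finger opening in mm.
Only numpy, scipy, OpenCV 4.12 (cv2) and the standard library are available. Lean on these libraries where they do the work, as an engineer would, in place of code of your own. Each camera call takes 0.05 s, during which the arm holds its last target. There are 200 camera calls.

## Working session

There is one attempt and no reset: what is moved stays moved. The work goes in short steps, Python scripts to look and compute and a tool call to move; the robot and the scene stay as the last step left them, time stands still between calls to the robot, and variables do not carry over. Pictures are saved under pics/ and viewed, about 8 in all and at most 12, crops included, and the job is handed in when it is done.

Besides the shell and the picture viewer there is one more tool, called as name([rows], argument=value, ...), one row to a line, values as JSON. drive_tool: Moves the arm, as the interface text tells. Its arguments: {"type":"object","properties":{"motion":{"type":"array","items":{"type":"object","properties":{"linear":{"type":"array","items":{"type":"number"}},"spin":{"type":"number"},"gripper":{"type":"number"}}}}},"required":["motion"]}

```bash
ls; mkdir -p pics
python3 - <<'E'
from station import r
import cv2
for n in ("scene","top"):
    c=r.capture(n); cv2.imwrite(f"pics/{n}0.png",c["frame"][:,:,::-1]); print(n,{k:v for k,v in c.items() if k!="frame"})
print(r.read_state(), r.hold_point_z)
E
```

```text
pics
scene {'vfov': 50.879414852808594, 'cx': 324.29248521340105, 'cy': 198.73615488056524, 'eye': array([ 687.23922086, -311.69240531,  759.30673678]), 'rotation': array([0.67422493, 0.06625136, 0.22756251])}
top {'vfov': 50.97200316857125, 'cx': 314.648576101529, 'cy': 203.65887348226065, 'eye': array([496.18307794, 201.61598102, 940.28577394]), 'rotation': array([ 0.06020844, -0.05579123, -1.57894281])}
{'time_s': 0.1, 'qpos': array([-1.40601348e+00,  3.42646389e-01,  1.52491995e+00, -1.57415698e-05,
        1.27537262e+00, -1.46019195e-01]), 'dq': array([ 1.03121832e-03, -3.91702018e-04, -2.55081074e-03, -1.00278823e-03,
        2.49501677e-06, -1.36785523e-04]), 'joint_torque': array([ 1.78805050e-03, -4.32003558e+01, -2.44694084e+01,  7.18938396e-02,
        5.26108558e-02, -5.86471697e-05]), 'tool_pos': array([ 160.50488987, -499.49047842,  226.11844246]), 'orientation': array([-3.10240402e+00, -4.86042868e-01,  4.34711843e-05]), 'contact_force': array([-0.04899216,  0.04947079, -0.53599092]), 'ft_torque': array([ 0.02448392,  0.01347313, -0.01774045]), 'gripper_width': 91.61098009412419} -18.8
```

View pics/top0.png

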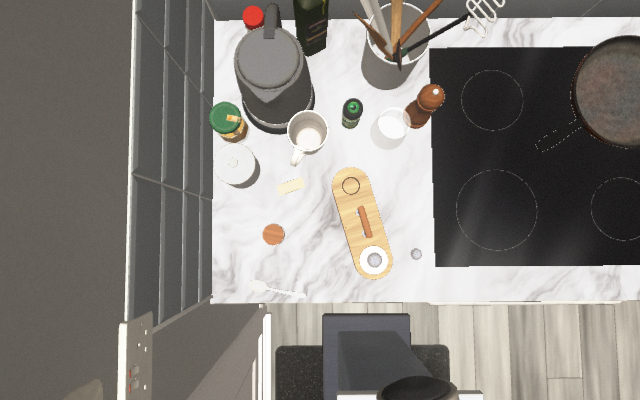

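View pics/scene0.png

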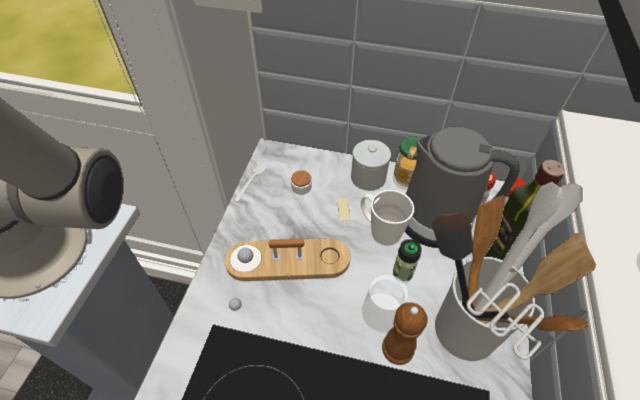

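```bash
cat > h.py <<'E'
import numpy as np, cv2
from scipy.spatial.transform import Rotation as R
from station import r
def f(c): return 200/np.tan(np.radians(c["vfov"]/2))
def ray(c,p,z):
    d=R.from_rotvec(c["rotation"]).apply([(p[0]-c["cx"])/f(c),-(p[1]-c["cy"])/f(c),-1.0]); e=np.array(c["eye"])
    return e+d*(z-e[2])/d[2]
def proj(c,P):
    q=R.from_rotvec(c["rotation"]).inv().apply(np.array(P)-c["eye"]); return np.array([c["cx"]-f(c)*q[0]/q[2],c["cy"]+f(c)*q[1]/q[2]])
def blob(c,lo,hi,roi):
    "HSV mask within roi x0,y0,x1,y1: largest contour in full-picture pixels"
    x0,y0,x1,y1=roi
    m=cv2.inRange(cv2.cvtColor(c["frame"][y0:y1,x0:x1],cv2.COLOR_RGB2HSV),lo,hi)
    k=max(cv2.findContours(m,cv2.RETR_EXTERNAL,cv2.CHAIN_APPROX_NONE)[0],key=cv2.contourArea)
    return k+np.array([x0,y0])
def cen(k): return cv2.minEnclosingCircle(k)[0]
E
python3 - <<'E'
from h import *
t=r.capture("top"); s=r.capture("scene")
for n,p in (("lid",(273,234)),("bar",(365,222)),("wood",(340,200))):
    print(n,cv2.cvtColor(t["frame"][p[1]:p[1]+1,p[0]:p[0]+1],cv2.COLOR_RGB2HSV))
for c,ro in ((t,(255,215,292,252)),(s,(285,165,320,195))):
    k=blob(c,(3,100,60),(16,255,255),ro); print("lid",cen(k),cv2.contourArea(k),ray(c,cen(k),44))
for c,ro in ((t,(350,195,380,250)),(s,(262,232,310,252))):
    k=blob(c,(3,130,40),(14,255,255),ro); rc=cv2.minAreaRect(k); print("bar",rc,ray(c,rc[0],78))
k=blob(t,(10,40,60),(28,255,255),(320,155,405,290)); rc=cv2.minAreaRect(k); print("board",rc,ray(t,rc[0],20))
b=[ray(t,p,20) for p in cv2.boxPoints(rc)]; print(np.round(b))
for n,p,z in (("recess",(351,186),20),("dish",(374.5,260.5),20),("ball",(374.5,261),32)): print(n,ray(t,p,z))
for n,p,z in (("recess",(330,256),20),("dish",(246,258),20),("ball",(246,255),32)): print(n,ray(s,p,z))
a=[cv2.resize(t["frame"][150:290,240:430],None,fx=3,fy=3),cv2.resize(s["frame"][160:320,215:365],None,fx=2.625,fy=2.625)]
cv2.imwrite("pics/crop.png",cv2.resize(np.hstack([a[0],a[1]]),None,fx=.8,fy=.8)[:,:,::-1])
E
```

```text
lid [[[ 12 134 208]]]
bar [[[ 13 135 218]]]
wood [[[ 18  89 234]]]
lid (272.7227783203125, 233.95050048828125) 299.0 [498.49801875 293.76701456  44.        ]
lid (300.77777099609375, 178.0) 203.0 [498.47255351 294.46686045  44.        ]
bar ((364.75634765625, 221.5716552734375), (31.99765968322754, 5.6433258056640625), 73.61045837402344) [522.09786906 101.18948761  78.        ]
bar ((286.0247802734375, 243.04432678222656), (7.265225887298584, 34.19197082519531), 87.39744567871094) [523.9170288   98.68284085  78.        ]
board ((361.6356201171875, 222.99241638183594), (115.49687957763672, 38.960025787353516), 72.75853729248047) [520.79048665 101.32446507  20.        ]
[[631. 178.  20.]
 [656.  96.  20.]
 [413.  26.  20.]
 [389. 107.  20.]]
recess [602.52664261 123.38258064  20.        ]
dish [438.9661338   74.72640167  20.        ]
ball [438.64606951  76.40156852  32.        ]
recess [605.59394247 125.00363845  20.        ]
dish [441.78747381  80.14214662  20.        ]
ball [443.40530326  80.30607351  32.        ]
```

View pics/crop.png

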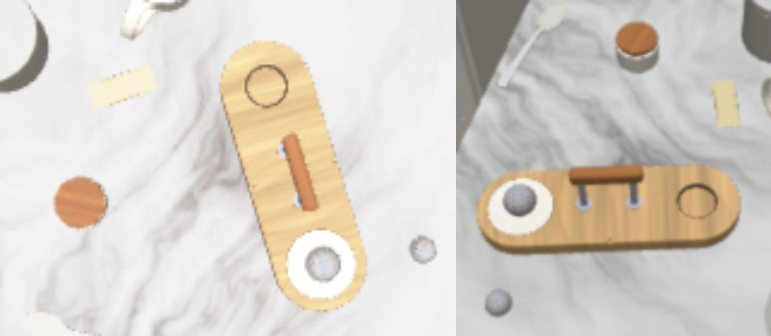

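Pot candidates are the brown-lidded pot at top (273,234), the caddy at (235,165) and the mug at (307,130). I take (273,234), where both views agree on (498.5, 294). The ball in the dish at (375,261) is the larger one; the decoy is at (416,254). The board centre is about (522,100), yaw about 16°.

drive_tool([
  {"linear":[0.0306,-0.0164,0.002],"spin":0.14,"gripper":0},
  {"linear":[0.0306,-0.0164,0.002],"spin":0.14,"gripper":0},
  {"linear":[0.0306,-0.0164,0.002],"spin":0.14,"gripper":0},
  {"linear":[0.0306,-0.0164,0.002],"spin":0.14,"gripper":0},
  {"linear":[0.0306,-0.0164,0.002],"spin":0.14,"gripper":0},
  {"linear":[0.0306,-0.0164,0.002],"spin":0.14,"gripper":0},
  {"linear":[0.0306,-0.0164,0.002],"spin":0.14,"gripper":0},
  {"linear":[0.0306,-0.0164,0.002],"spin":0.14,"gripper":0},
  {"linear":[0.0306,-0.0164,0.002],"spin":0.14,"gripper":0},
  {"linear":[0.0306,-0.0164,0.002],"spin":0.14,"gripper":0},
  {"linear":[0.0306,-0.0164,0.002],"spin":0.14,"gripper":0},
  {"linear":[0.0306,-0.0164,0.002],"spin":0.14,"gripper":0},
])

```text
time_s: 1.2
tool_pos: [454.9, -202.6, 202.6]
orientation: [3.11, 0.441, -0.0]
contact_force: [0.8, -0.5, 0.4]
gripper_width: 91.6
```

drive_tool([
  {"linear":[0.0125,-0.0325,0]},
  {"linear":[0.0125,-0.0325,0]},
  {"linear":[0.0125,-0.0325,0]},
  {"linear":[0.0125,-0.0325,0]},
  {"linear":[0.0125,-0.0325,0]},
  {"linear":[0.0125,-0.0325,0]},
  {"linear":[0.0125,-0.0325,0]},
  {"linear":[0.0125,-0.0325,0]},
  {"linear":[0.0125,-0.0325,0]},
  {"linear":[0.0125,-0.0325,0]},
  {"linear":[0.0125,-0.0325,0]},
  {"linear":[0.0125,-0.0325,0]},
])

```text
invalid input at $.motion[0]: expected keys linear, spin, gripper
```

drive_tool([
  {"linear":[0.01,-0.025,0.01]},
  {"linear":[0.01,-0.025,0.01]},
  {"linear":[0.01,-0.025,0.01]},
  {"linear":[0,0,0.01]},
  {"linear":[0,0,0.01]},
  {"linear":[0,0,0]},
  {"linear":[0,0,0]},
  {"linear":[0,0,0]},
])

```text
invalid input at $.motion[0]: expected keys linear, spin, gripper
```

Run:
```python
from h import *
w=r.capture("wrist"); st=r.read_state(); print(st["tool_pos"],st["orientation"],st["qpos"])
print({k:v for k,v in w.items() if k!="frame"}, proj(w,(498.5,294,44)))
cv2.imwrite("pics/w1.png",w["frame"][:,:,::-1])
```

```text
[ 458.31395145 -198.65764982  202.26557389] [-3.10781449 -0.44411002 -0.00412137] [-0.56473831  0.31696478  1.63250489  0.00363956  1.19155948  0.72083135]
{'vfov': 59.02316522006211, 'cx': 316.75901630929206, 'cy': 200.0483505578065, 'eye': array([ 530.83195714, -180.19451359,  360.90777839]), 'rotation': array([-0.25674323,  0.19457633, -1.27896578])} [-282.99173609  -45.51457914]
```

View pics/w1.png

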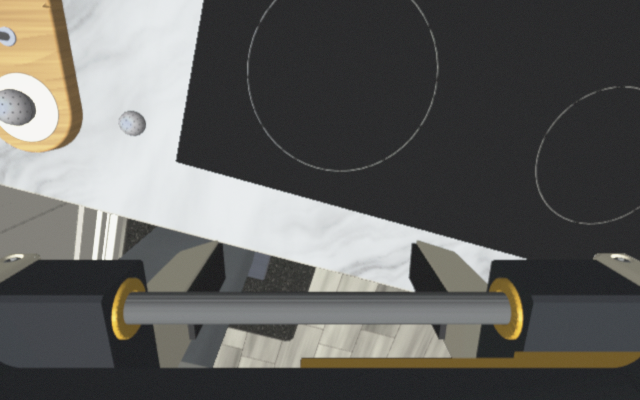

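The moves were refused because they lacked keys. The wrist picture only shows the board's dish end at (15,107) and the decoy ball at (132,123). I'm repeating the moves with all keys.

drive_tool([
  {"linear":[0.0125,-0.0325,0],"spin":0,"gripper":0},
  {"linear":[0.0125,-0.0325,0],"spin":0,"gripper":0},
  {"linear":[0.0125,-0.0325,0],"spin":0,"gripper":0},
  {"linear":[0.0125,-0.0325,0],"spin":0,"gripper":0},
  {"linear":[0.0125,-0.0325,0],"spin":0,"gripper":0},
  {"linear":[0.0125,-0.0325,0],"spin":0,"gripper":0},
  {"linear":[0.0125,-0.0325,0],"spin":0,"gripper":0},
  {"linear":[0.0125,-0.0325,0],"spin":0,"gripper":0},
  {"linear":[0.0125,-0.0325,0],"spin":0,"gripper":0},
  {"linear":[0.0125,-0.0325,0],"spin":0,"gripper":0},
  {"linear":[0.0125,-0.0325,0],"spin":0,"gripper":0},
  {"linear":[0.0125,-0.0325,0],"spin":0,"gripper":0},
])

```text
time_s: 2.25
tool_pos: [489.5, 213.7, 202.6]
orientation: [3.11, 0.441, -0.0]
contact_force: [1.1, 0.0, -0.6]
gripper_width: 91.7
```

drive_tool([
  {"linear":[0.01,-0.025,0.01],"spin":0,"gripper":0},
  {"linear":[0.01,-0.025,0.01],"spin":0,"gripper":0},
  {"linear":[0.01,-0.025,0.01],"spin":0,"gripper":0},
  {"linear":[0,0,0.01],"spin":0,"gripper":0},
  {"linear":[0,0,0.01],"spin":0,"gripper":0},
  {"linear":[0,0,0],"spin":0,"gripper":0},
  {"linear":[0,0,0],"spin":0,"gripper":0},
  {"linear":[0,0,0],"spin":0,"gripper":0},
])

```text
time_s: 2.92
tool_pos: [498.1, 291.5, 153.2]
orientation: [3.111, 0.438, 0.001]
contact_force: [0.5, -0.6, -0.1]
gripper_width: 91.8
```

Run:
```python
from h import *
w=r.capture("wrist"); st=r.read_state(); print(st["tool_pos"],st["orientation"],st["qpos"])
print(proj(w,(498.5,294,44)),proj(w,(603,124.5,20)))
cv2.imwrite("pics/w2.png",w["frame"][:,:,::-1])
```

```text
[498.31739188 291.69353449 153.52603064] [-3.11074658e+00 -4.38458880e-01 -1.88725183e-03] [ 3.96996900e-01  5.01029352e-01  1.48376810e+00 -2.31037623e-04
  1.15560847e+00  1.68783171e+00]
[314.81021146 194.39316281] [552.12019707 122.50584685]
```

View pics/w2.png

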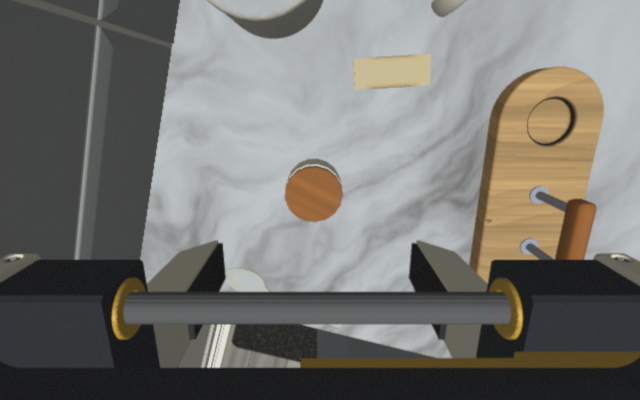

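Lid at (313,193) and recess at (551,121) match the predicted pixels within 1–2 px. Descending.

drive_tool([
  {"linear":[0.001,-0.002,0.01],"spin":0,"gripper":0},
  {"linear":[0,0,0.02],"spin":0,"gripper":0},
  {"linear":[0,0,0.02],"spin":0,"gripper":0},
  {"linear":[0,0,0.02],"spin":0,"gripper":0},
  {"linear":[0,0,0.02],"spin":0,"gripper":0},
  {"linear":[0,0,0.02],"spin":0,"gripper":0},
  {"linear":[0,0,0.015],"spin":0,"gripper":0},
  {"linear":[0,0,0.01],"spin":0,"gripper":0},
  {"linear":[0,0,0.004],"spin":0,"gripper":0},
  {"linear":[0,0,0],"spin":0,"gripper":0},
  {"linear":[0,0,0],"spin":0,"gripper":0},
  {"linear":[0,0,0],"spin":0,"gripper":0},
])

```text
time_s: 3.97
tool_pos: [498.9, 295.1, 14.7]
orientation: [-3.11, -0.441, -0.003]
contact_force: [0.7, -0.6, 0.5]
gripper_width: 91.9
```

drive_tool([
  {"linear":[0,0,0],"spin":0,"gripper":80},
  {"linear":[0,0,0],"spin":0,"gripper":100},
  {"linear":[0,0,0],"spin":0,"gripper":120},
  {"linear":[0,0,0],"spin":0,"gripper":140},
  {"linear":[0,0,0],"spin":0,"gripper":255},
  {"linear":[0,0,0],"spin":0,"gripper":255},
  {"linear":[0,0,0],"spin":0,"gripper":255},
  {"linear":[0,0,0],"spin":0,"gripper":255},
  {"linear":[0,0,0],"spin":0,"gripper":255},
  {"linear":[0,0,0],"spin":0,"gripper":255},
])

```text
time_s: 4.8
tool_pos: [498.2, 294.7, 13.7]
orientation: [3.11, 0.441, 0.0]
contact_force: [0.4, 0.1, 0.2]
gripper_width: 45.2
```

drive_tool([
  {"linear":[0,0,-0.004],"spin":0,"gripper":255},
  {"linear":[0,0,-0.008],"spin":0,"gripper":255},
  {"linear":[0,0,-0.016],"spin":0,"gripper":255},
  {"linear":[0,0,-0.02],"spin":0,"gripper":255},
  {"linear":[0,0,-0.02],"spin":0,"gripper":255},
  {"linear":[0,0,-0.02],"spin":0,"gripper":255},
  {"linear":[0,0,-0.01],"spin":0,"gripper":255},
  {"linear":[0,0,-0.004],"spin":0,"gripper":255},
  {"linear":[0,0,0],"spin":0,"gripper":255},
  {"linear":[0,0,0],"spin":0,"gripper":255},
])

```text
time_s: 5.63
tool_pos: [497.7, 294.6, 115.0]
orientation: [3.11, 0.441, -0.002]
contact_force: [-0.4, -0.2, -1.8]
gripper_width: 45.8
```

Run:
```python
from h import *
w=r.capture("wrist"); st=r.read_state(); print(st["tool_pos"],st["orientation"],st["gripper_width"],st["contact_force"])
zt=st["tool_pos"][2]+30
k=blob(w,(3,100,60),(16,255,255),(230,200,410,345)); print(cen(k),ray(w,cen(k),zt),cv2.boundingRect(k),proj(w,[*st["tool_pos"][:2],zt]))
t=r.capture("top");s=r.capture("scene")
cv2.imwrite("pics/w3.png",np.vstack([w["frame"][150:360,120:520],cv2.resize(s["frame"][100:300,210:410],(400,400))])[:,:,::-1])
```

```text
[497.46057363 294.46572316 114.51311416] [ 3.10990941  0.44053191 -0.00330783] 45.44804928455097 [ 0.36924547 -0.33090524 -2.15193344]
(317.0, 285.0) [500.05361274 295.77782793 144.51311416] (262, 237, 111, 55) [318.30184842 291.08548651]
```

View pics/w3.png

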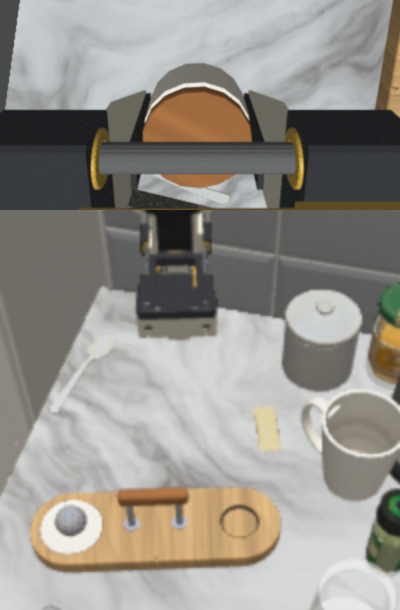

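The pot is held upright and centred within about 1 mm. Next I move behind the recess for a close look at it.

drive_tool([
  {"linear":[0,0.008,-0.01],"spin":0,"gripper":255},
  {"linear":[-0.001,0.018,-0.015],"spin":0,"gripper":255},
  {"linear":[-0.001,0.026,-0.01],"spin":0,"gripper":255},
  {"linear":[-0.001,0.03,0],"spin":0,"gripper":255},
  {"linear":[-0.001,0.03,0],"spin":0,"gripper":255},
  {"linear":[-0.001,0.03,0],"spin":0,"gripper":255},
  {"linear":[-0.001,0.026,0],"spin":0,"gripper":255},
  {"linear":[0,0.016,0],"spin":0,"gripper":255},
  {"linear":[0,0.008,0],"spin":0,"gripper":255},
  {"linear":[0,0,0],"spin":0,"gripper":255},
  {"linear":[0,0,0],"spin":0,"gripper":255},
  {"linear":[0,0,0],"spin":0,"gripper":255},
])

```text
time_s: 6.78
tool_pos: [545.4, 109.6, 150.7]
orientation: [-3.11, -0.442, 0.0]
contact_force: [-0.3, 0.6, -1.8]
gripper_width: 45.4
```

Run:
```python
from h import *
w=r.capture("wrist"); st=r.read_state(); print(st["tool_pos"],st["orientation"],st["gripper_width"],st["contact_force"])
p=proj(w,(603.2,124.4,20)); print("pred",p)
x,y=np.round(p).astype(int); c=w["frame"][max(0,y-90):y+90,x-100:x+100]
cv2.imwrite("pics/w4.png",cv2.resize(c,None,fx=3,fy=3)[:,:,::-1]); print(x-100,max(0,y-90))
```

```text
[545.37705681 109.71934311 150.7232116 ] [-3.11002751e+00 -4.42666344e-01  3.36494191e-04] 45.52384824374293 [ 0.71193603 -0.26408269 -1.56607109]
pred [320.12338146 116.1399474 ]
220 26
```

View pics/w4.png

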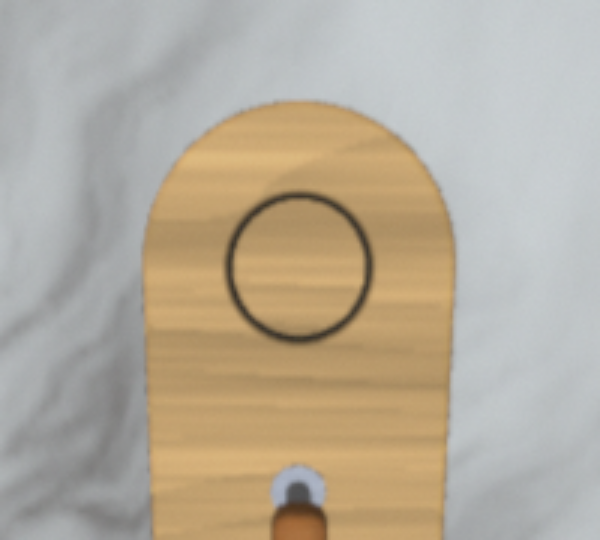

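Run:
```python
from h import *
w=r.capture("wrist"); st=r.read_state()
k=blob(w,(0,0,0),(180,255,110),(285,80,355,150)); e=cv2.fitEllipse(k); print(e)
P=ray(w,(e[0][0],e[0][1]),20); d=np.linalg.norm(ray(w,(e[0][0]-e[1][0]/2,e[0][1]),20)-ray(w,(e[0][0]+e[1][0]/2,e[0][1]),20))
print(P,d)
R0=R.from_rotvec(st["orientation"]); print("to go, tool",R0.inv().apply(P-st["tool_pos"]))
k=blob(w,(3,100,60),(16,255,255),(230,200,410,345));print(cv2.boundingRect(k),proj(w,[*st["tool_pos"][:2],st["tool_pos"][2]+30]))
```

```text
((319.486572265625, 114.73662567138672), (47.59169006347656, 49.19689178466797), 0.8997418284416199)
[604.07773006 125.39896789  20.        ] 37.915847707298234
to go, tool [ 60.74321325   1.4329157  130.70234196]
(262, 237, 111, 55) [318.06900949 291.0858634 ]
```

drive_tool([
  {"linear":[0.01,0,0],"spin":0,"gripper":255},
  {"linear":[0.02,0.0014,0],"spin":0,"gripper":255},
  {"linear":[0.0207,0,0],"spin":0,"gripper":255},
  {"linear":[0.01,0,0.01],"spin":0,"gripper":255},
  {"linear":[0,0,0.02],"spin":0,"gripper":255},
  {"linear":[0,0,0.025],"spin":0,"gripper":255},
  {"linear":[0,0,0.025],"spin":0,"gripper":255},
  {"linear":[0,0,0.015],"spin":0,"gripper":255},
  {"linear":[0,0,0.007],"spin":0,"gripper":255},
  {"linear":[0,0,0.003],"spin":0,"gripper":255},
  {"linear":[0,0,0],"spin":0,"gripper":255},
  {"linear":[0,0,0],"spin":0,"gripper":255},
])

```text
time_s: 7.88
tool_pos: [605.1, 124.6, 46.8]
orientation: [3.11, 0.441, 0.003]
contact_force: [-0.6, 0.3, -0.7]
gripper_width: 45.2
```

Run:
```python
from h import *
w=r.capture("wrist"); st=r.read_state(); print(st["tool_pos"],st["orientation"],st["gripper_width"],st["contact_force"])
R0=R.from_rotvec(st["orientation"]); print(R0.inv().apply(np.array([604.08,125.4,20])-st["tool_pos"]))
```

```text
[605.25417065 124.48325778  47.04414567] [3.11024358 0.44116506 0.00373701] 45.01531429569903 [ 0.25892736  0.45737854 -1.37487824]
[-0.93580616 -1.22188995 27.04137866]
```

drive_tool([
  {"linear":[0,0,0.003],"spin":0,"gripper":255},
  {"linear":[0,0,0.003],"spin":0,"gripper":255},
  {"linear":[0,0,0],"spin":0,"gripper":255},
  {"linear":[0,0,0],"spin":0,"gripper":255},
])

```text
time_s: 8.27
tool_pos: [604.3, 124.1, 39.7]
orientation: [3.11, 0.441, -0.0]
contact_force: [1.0, 1.0, -0.6]
gripper_width: 45.3
```

Run:
```python
from h import *
a=[]
for i in range(4):
    w=r.capture("wrist"); st=r.read_state(); a.append([*st["tool_pos"],*st["contact_force"]]); print(np.round(a[-1],2))
m=np.mean(a,0)
R0=R.from_rotvec(st["orientation"]); print(R0.inv().apply(np.array([604.08,125.4,20])-m[:3]))
```

```text
[ 6.0441e+02  1.2412e+02  3.9740e+01 -1.1300e+00 -5.4000e-01 -5.5000e-01]
[ 6.0449e+02  1.2414e+02  3.9810e+01  7.0000e-01  5.5000e-01 -1.9200e+00]
[ 6.0453e+02  1.2412e+02  3.9820e+01 -6.5000e-01  1.5000e-01 -8.2000e-01]
[ 6.0450e+02  1.2414e+02  3.9780e+01  4.0000e-01  7.7000e-01 -1.1500e+00]
[-0.03680274 -1.33541279 19.78534415]
```

drive_tool([
  {"linear":[0,-0.0013,0],"spin":0,"gripper":255},
  {"linear":[0,0,0],"spin":0,"gripper":255},
  {"linear":[0,0,0],"spin":0,"gripper":255},
])

```text
time_s: 8.72
tool_pos: [604.0, 125.5, 39.7]
orientation: [3.11, 0.441, 0.0]
contact_force: [0.2, 0.6, -1.1]
gripper_width: 45.2
```

Run:
```python
from h import *
from scipy.optimize import least_squares
w=r.capture("wrist"); st=r.read_state(); print(st["tool_pos"])
k=blob(w,(10,50,60),(28,255,255),(150,60,480,260))[:,0].astype(float)
Q=np.array([ray(w,p,20)[:2] for p in k]); u=np.array([.9606,.278]); v=np.array([.278,-.9606])
D=Q-[604.1,125.4]; n=np.linalg.norm(D,axis=1); D=D[(abs(n-42)<5)&(D@u>5)]; print(len(D))
L=np.c_[D@u,D@v]
q=least_squares(lambda p:np.hypot(L[:,0]-p[0],L[:,1]-p[1])-p[2],[0,0,42],loss="soft_l1"); c=[604.1,125.4]+q.x[0]*u+q.x[1]*v
print("arc centre",c,"r",q.x[2],"rms",np.std(q.fun)); d=c-st["tool_pos"][:2]; print("tool to go",d@u,d@v)
cv2.imwrite("pics/w5.png",w["frame"][:,:,::-1])
```

```text
[604.04254219 125.49420475  39.70731295]
204
arc centre [608.08603884 126.45759016] r 39.94750160372177 rms 0.4206234258927689
tool to go 4.152004027205312 0.1986640414686001
```

View pics/w5.png

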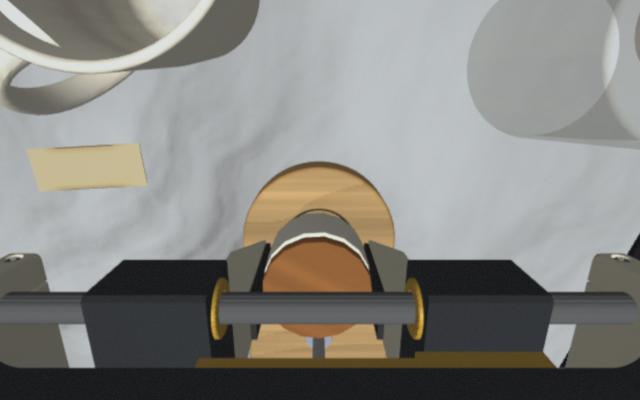

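Laterally the arc agrees within 0.2 mm. Its forward fit is biased by the visible side wall, so I keep the ring measurement. Lowering with the force watched.

drive_tool([
  {"linear":[0,0,0.002],"spin":0,"gripper":255},
  {"linear":[0,0,0.002],"spin":0,"gripper":255},
  {"linear":[0,0,0.002],"spin":0,"gripper":255},
  {"linear":[0,0,0.001],"spin":0,"gripper":255},
  {"linear":[0,0,0.001],"spin":0,"gripper":255},
  {"linear":[0,0,0],"spin":0,"gripper":255},
  {"linear":[0,0,0],"spin":0,"gripper":255},
])

```text
time_s: 9.35
tool_pos: [604.0, 125.4, 31.6]
orientation: [3.11, 0.441, -0.0]
contact_force: [-0.2, -0.1, -1.3]
gripper_width: 45.3
```

drive_tool([
  {"linear":[0,0,0.001],"spin":0,"gripper":255},
  {"linear":[0,0,0.001],"spin":0,"gripper":255},
  {"linear":[0,0,0.001],"spin":0,"gripper":255},
  {"linear":[0,0,0],"spin":0,"gripper":255},
  {"linear":[0,0,0],"spin":0,"gripper":255},
])

```text
time_s: 9.77
tool_pos: [604.2, 125.1, 28.7]
orientation: [3.11, 0.441, 0.0]
contact_force: [0.1, -1.7, 0.2]
gripper_width: 45.0
```

drive_tool([
  {"linear":[0,0,0.001],"spin":0,"gripper":255},
  {"linear":[0,0,0],"spin":0,"gripper":255},
  {"linear":[0,0,0.001],"spin":0,"gripper":255},
  {"linear":[0,0,0],"spin":0,"gripper":255},
])

```text
time_s: 10.1
tool_pos: [604.2, 125.2, 26.7]
orientation: [3.11, 0.441, 0.001]
contact_force: [-0.3, -3.4, -0.0]
gripper_width: 45.2
```

drive_tool([
  {"linear":[0,0.0005,0.001],"spin":0,"gripper":255},
  {"linear":[0,0,0],"spin":0,"gripper":255},
  {"linear":[0,0,0],"spin":0,"gripper":255},
])

```text
time_s: 10.35
tool_pos: [604.2, 124.9, 25.5]
orientation: [3.11, 0.441, -0.0]
contact_force: [0.1, -1.6, -0.3]
gripper_width: 45.4
```

drive_tool([
  {"linear":[0,0,0.001],"spin":0,"gripper":255},
  {"linear":[0,0,0],"spin":0,"gripper":255},
  {"linear":[0,0,0],"spin":0,"gripper":255},
])

```text
time_s: 10.6
tool_pos: [604.2, 125.0, 24.5]
orientation: [3.11, 0.441, -0.0]
contact_force: [0.3, -1.8, 0.1]
gripper_width: 45.6
```

Run:
```python
from h import *
w=r.capture("wrist"); st=r.read_state()
k=blob(w,(3,100,60),(16,255,255),(230,200,410,345));print(cv2.boundingRect(k))
for h in (24,30,36):print(h,[np.round(proj(w,[*st["tool_pos"][:2],st["tool_pos"][2]+h])+0,1)], 47*f(w)/-(R.from_rotvec(w["rotation"]).inv().apply([*st["tool_pos"][:2],st["tool_pos"][2]+h]-w["eye"])[2]))
cv2.imwrite("pics/w6.png",cv2.resize(w["frame"][140:370,200:440],None,fx=2,fy=2)[:,:,::-1])
```

```text
(262, 238, 111, 54)
24 [array([318.2, 283.6])] 109.46237641763017
30 [array([318.2, 291.2])] 113.75991965633956
36 [array([318.2, 299.4])] 118.40869965985523
```

View pics/w6.png

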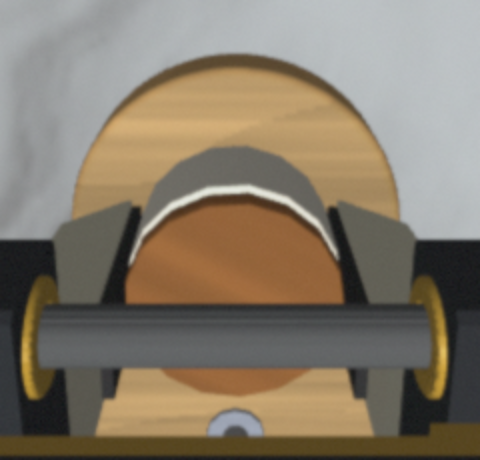

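drive_tool([
  {"linear":[0,0,0.001],"spin":0,"gripper":255},
  {"linear":[0,0,0],"spin":0,"gripper":255},
  {"linear":[0,0,0],"spin":0,"gripper":255},
])

```text
time_s: 10.9
tool_pos: [604.2, 125.0, 24.1]
orientation: [3.11, 0.441, 0.0]
contact_force: [-1.2, -2.2, 5.3]
gripper_width: 45.0
```

drive_tool([
  {"linear":[0,0,0.001],"spin":0,"gripper":255},
  {"linear":[0,0,0],"spin":0,"gripper":255},
  {"linear":[0,0,0],"spin":0,"gripper":255},
])

```text
time_s: 11.15
tool_pos: [604.3, 125.0, 24.1]
orientation: [3.11, 0.441, 0.001]
contact_force: [-4.0, -2.2, 12.3]
gripper_width: 45.2
```

drive_tool([
  {"linear":[0,0,0.001],"spin":0,"gripper":255},
  {"linear":[0,0,0],"spin":0,"gripper":255},
  {"linear":[0,0,0],"spin":0,"gripper":255},
])

```text
time_s: 11.4
tool_pos: [604.3, 125.0, 24.0]
orientation: [3.11, 0.441, 0.002]
contact_force: [-6.7, -2.9, 18.7]
gripper_width: 45.1
```

Run:
```python
from h import *
w=r.capture("wrist"); st=r.read_state();print(st["tool_pos"],st["contact_force"])
k=blob(w,(3,100,60),(16,255,255),(230,200,410,345));print(cv2.boundingRect(k))
# front of pot: lid height via top/scene views
t=r.capture("top")
k=blob(t,(3,120,60),(16,255,255),(335,160,380,200));print(cv2.boundingRect(k))
```

```text
[604.29945928 124.95635995  24.03890314] [-6.25927064 -1.95358335 17.24363919]
(262, 238, 111, 54)Traceback (most recent call last):
  File "<stdin>", line 6, in <module>
  File "h.py", line 14, in blob
    k=max(cv2.findContours(m,cv2.RETR_EXTERNAL,cv2.CHAIN_APPROX_NONE)[0],key=cv2.contourArea)
ValueError: max() iterable argument is empty
```

Hard stop at TCP z 24.0 (home predicted about 24.2) with 18.7 N and no slip of the lid. I unload the push, open and rise.

drive_tool([
  {"linear":[0,0,-0.001],"spin":0,"gripper":255},
  {"linear":[0,0,-0.001],"spin":0,"gripper":255},
  {"linear":[0,0,-0.0005],"spin":0,"gripper":255},
  {"linear":[0,0,0],"spin":0,"gripper":120},
  {"linear":[0,0,0],"spin":0,"gripper":90},
  {"linear":[0,0,0],"spin":0,"gripper":60},
  {"linear":[0,0,0],"spin":0,"gripper":40},
  {"linear":[0,0,0],"spin":0,"gripper":20},
  {"linear":[0,0,0],"spin":0,"gripper":0},
  {"linear":[0,0,0],"spin":0,"gripper":0},
  {"linear":[0,0,0],"spin":0,"gripper":0},
  {"linear":[0,0,0],"spin":0,"gripper":0},
])

```text
time_s: 12.5
tool_pos: [604.2, 124.9, 24.2]
orientation: [3.11, 0.441, -0.0]
contact_force: [0.7, 0.2, -0.2]
gripper_width: 91.5
```

drive_tool([
  {"linear":[0,0,-0.005],"spin":0,"gripper":0},
  {"linear":[0,0,-0.015],"spin":0,"gripper":0},
  {"linear":[0,0,-0.025],"spin":0,"gripper":0},
  {"linear":[0,0,-0.025],"spin":0,"gripper":0},
  {"linear":[0,0,-0.025],"spin":0,"gripper":0},
  {"linear":[0,0,-0.025],"spin":0,"gripper":0},
  {"linear":[-0.02,0,-0.015],"spin":0,"gripper":0},
  {"linear":[-0.03,0,0],"spin":0,"gripper":0},
  {"linear":[-0.025,0,0],"spin":0,"gripper":0},
  {"linear":[-0.01,0,0],"spin":0,"gripper":0},
  {"linear":[0,0,0],"spin":0,"gripper":0},
  {"linear":[0,0,0],"spin":0,"gripper":0},
])

```text
time_s: 13.5
tool_pos: [523.0, 101.3, 160.0]
orientation: [3.11, 0.44, 0.003]
contact_force: [0.5, 0.3, -0.1]
gripper_width: 91.7
```

Run:
```python
from h import *
w=r.capture("wrist"); st=r.read_state();print(st["tool_pos"],st["orientation"],st["contact_force"],st["gripper_width"])
t=r.capture("top"); s=r.capture("scene")
cv2.imwrite("pics/c7.png",np.vstack([w["frame"][:,100:540],cv2.resize(s["frame"][200:300,210:370],(440,275))])[:590,:,::-1])
for c,ro in ((w,(240,20,400,160)),(s,(300,215,365,270))):
    k=blob(c,(3,110,60),(16,255,255),ro); print("lid",cv2.boundingRect(k),ray(c,cen(k),54.5))
```

```text
[523.5138081  101.43572681 159.78808376] [3.11037021e+00 4.40447836e-01 2.78868613e-03] [ 0.89748035 -0.3240192  -0.20997357] 91.996745064291
lid (285, 49, 64, 68) [604.42007942 125.55581892  54.5       ]
lid (318, 237, 24, 20) [603.51690725 126.63813493  54.5       ]
```

View pics/c7.png

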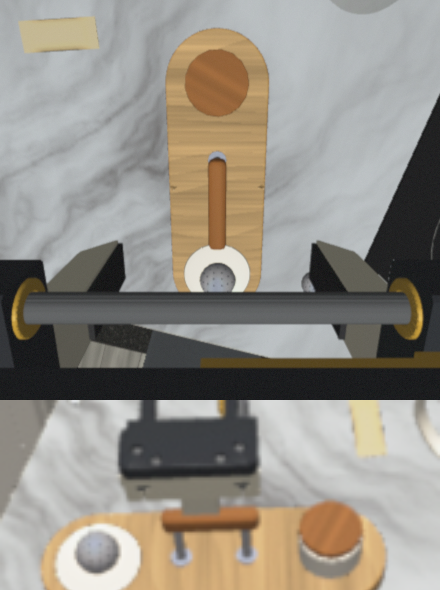

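The lid sits at crop (217,83), low and level, centred on the recess; the ball is in its dish at (217,280) and the handle bar at (217,203). Measuring the bar.

Run:
```python
from h import *
w=r.capture("wrist"); st=r.read_state();print(st["tool_pos"],st["orientation"])
R0=R.from_rotvec(st["orientation"])
k=blob(w,(3,110,40),(15,255,255),(300,155,335,252)); rc=cv2.minAreaRect(k); print(rc)
b=cv2.boxPoints(rc); P=np.array([ray(w,p,78.5) for p in b]); print(np.round(P,1))
m=P.mean(0); print("bar mid",m,"tool",R0.inv().apply(m-st["tool_pos"]))
l=ray(w,(317,83),54.5); print("lid-bar",np.linalg.norm((l-m)[:2]), np.degrees(np.arctan2(l[1]-m[1],l[0]-m[0])))
u=np.array([np.cos(np.radians(16.1)),np.sin(np.radians(16.1))]); c=np.array([604.1,125.2])-85*u; print("from recess",c)
k=blob(w,(10,40,60),(30,255,255),(255,20,380,290))[:,0]
L=np.array([ray(w,p,20)[:2] for p in k if 110<p[1]<240 and p[0]<300]);Q=np.array([ray(w,p,20)[:2] for p in k if 110<p[1]<240 and p[0]>340])
for A in(L,Q):
    v=cv2.fitLine(A.astype(np.float32),cv2.DIST_HUBER,0,.01,.01).ravel();print(len(A),np.degrees(np.arctan2(v[1],v[0])),v)
```

```text
[523.43441933 101.52854371 159.08923456] [3.11041984e+00 4.40885682e-01 7.22024388e-04]
((316.5, 204.5), (89.0, 17.0), 90.0)
[[554.2 117.4  78.5]
 [557.5 106.2  78.5]
 [493.6  87.2  78.5]
 [490.1  99.3  78.5]]
bar mid [523.84411794 102.52111502  78.5       ] tool [ 0.63364554 -0.85131693 80.58940086]
lid-bar 83.83283678968375 15.901923867599653
from recess [522.4337719  101.62825447]
129 16.010262 [9.6121234e-01 2.7580950e-01 5.2017029e+02 1.4442418e+02]
129 16.038893 [9.6107435e-01 2.7628979e-01 5.4314062e+02 6.5058846e+01]
```

drive_tool([
  {"linear":[0,-0.0006,0.01],"spin":0,"gripper":60},
  {"linear":[0,0,0.02],"spin":0,"gripper":80},
  {"linear":[0,0,0.025],"spin":0,"gripper":80},
  {"linear":[0,0,0.02],"spin":0,"gripper":80},
  {"linear":[0,0,0.015],"spin":0,"gripper":80},
  {"linear":[0,0,0.01],"spin":0,"gripper":80},
  {"linear":[0,0,0.005],"spin":0,"gripper":80},
  {"linear":[0,0,0.003],"spin":0,"gripper":80},
  {"linear":[0,0,0],"spin":0,"gripper":120},
  {"linear":[0,0,0],"spin":0,"gripper":150},
  {"linear":[0,0,0],"spin":0,"gripper":180},
  {"linear":[0,0,0],"spin":0,"gripper":195},
])

```text
time_s: 14.7
tool_pos: [522.9, 101.9, 52.0]
orientation: [3.11, 0.441, 0.003]
contact_force: [-0.0, 0.1, -0.4]
gripper_width: 41.2
```

Run:
```python
from h import *
st=r.read_state();print(st["tool_pos"],st["orientation"],st["gripper_width"],st["contact_force"])
s=r.capture("scene");cv2.imwrite("pics/c8.png",cv2.resize(s["frame"][190:300,215:365],None,fx=4,fy=4)[:,:,::-1])
```

```text
[522.89941465 101.92946806  51.97324622] [3.11027130e+00 4.40677440e-01 2.53694438e-03] 41.2407870608829 [-0.00403283  0.11886986 -0.41108823]
```

View pics/c8.png

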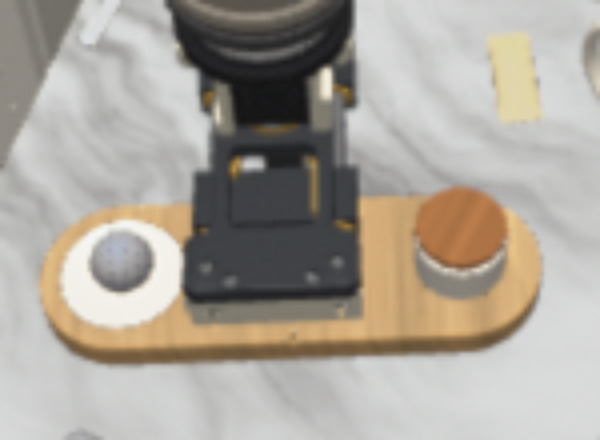

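The gripper is over the handle, the ball is central at (121,260), and the pot is seated at (461,245). Closing gently in small counts.

drive_tool([
  {"linear":[0,0,0],"spin":0,"gripper":195},
  {"linear":[0,0,0],"spin":0,"gripper":198},
  {"linear":[0,0,0],"spin":0,"gripper":202},
  {"linear":[0,0,0],"spin":0,"gripper":205},
  {"linear":[0,0,0],"spin":0,"gripper":208},
  {"linear":[0,0,0],"spin":0,"gripper":211},
  {"linear":[0,0,0],"spin":0,"gripper":214},
  {"linear":[0,0,0],"spin":0,"gripper":217},
  {"linear":[0,0,0],"spin":0,"gripper":220},
  {"linear":[0,0,0],"spin":0,"gripper":223},
  {"linear":[0,0,0],"spin":0,"gripper":226},
  {"linear":[0,0,0],"spin":0,"gripper":229},
])

```text
time_s: 15.75
tool_pos: [522.5, 101.4, 51.3]
orientation: [3.11, 0.441, 0.0]
contact_force: [-0.2, -5.1, 1.7]
gripper_width: 12.8
```

drive_tool([
  {"linear":[0,0,0],"spin":0,"gripper":235},
  {"linear":[0,0,0],"spin":0,"gripper":245},
  {"linear":[0,0,0],"spin":0,"gripper":255},
  {"linear":[0,0,0],"spin":0,"gripper":255},
  {"linear":[0,0,0],"spin":0,"gripper":255},
  {"linear":[0,0,0],"spin":0,"gripper":255},
  {"linear":[0,0,0],"spin":0,"gripper":255},
  {"linear":[0,0,0],"spin":0,"gripper":255},
])

```text
time_s: 16.42
tool_pos: [522.6, 101.4, 51.3]
orientation: [3.11, 0.441, 0.0]
contact_force: [0.0, -5.7, 0.9]
gripper_width: 12.9
```

drive_tool([
  {"linear":[0,0.0003,0],"spin":0,"gripper":255},
  {"linear":[0,0.0003,0],"spin":0,"gripper":255},
  {"linear":[0,0,0],"spin":0,"gripper":255},
  {"linear":[0,0,0],"spin":0,"gripper":255},
])

```text
time_s: 16.75
tool_pos: [522.5, 101.5, 51.2]
orientation: [-3.11, -0.441, 0.0]
contact_force: [1.1, -0.6, -0.0]
gripper_width: 12.4
```

drive_tool([
  {"linear":[0,0,-0.0005],"spin":0,"gripper":255},
  {"linear":[0,0,-0.0005],"spin":0,"gripper":255},
  {"linear":[0,0,-0.0005],"spin":0,"gripper":255},
  {"linear":[0,0,-0.001],"spin":0,"gripper":255},
  {"linear":[0,0,-0.001],"spin":0,"gripper":255},
  {"linear":[0,0,-0.001],"spin":0,"gripper":255},
  {"linear":[0,0,-0.001],"spin":0,"gripper":255},
  {"linear":[0,0,-0.001],"spin":0,"gripper":255},
  {"linear":[0,0,-0.001],"spin":0,"gripper":255},
  {"linear":[0,0,-0.0005],"spin":0,"gripper":255},
  {"linear":[0,0,0],"spin":0,"gripper":255},
  {"linear":[0,0,0],"spin":0,"gripper":255},
])

```text
time_s: 17.75
tool_pos: [522.6, 101.3, 59.2]
orientation: [3.11, 0.441, 0.0]
contact_force: [-0.1, 0.8, -6.7]
gripper_width: 12.7
```

Run:
```python
from h import *
st=r.read_state();print(st["tool_pos"],st["orientation"],st["gripper_width"],st["contact_force"],st["ft_torque"])
s=r.capture("scene");cv2.imwrite("pics/c9.png",cv2.resize(s["frame"][190:300,215:365],None,fx=4,fy=4)[:,:,::-1])
```

```text
[522.56416474 101.3083114   59.23011931] [3.11043298e+00 4.40621367e-01 1.39876899e-04] 12.7248565795711 [-0.12868247  0.82461752 -6.73366384] [ 0.00628701 -0.00145751  0.01266305]
```

View pics/c9.png

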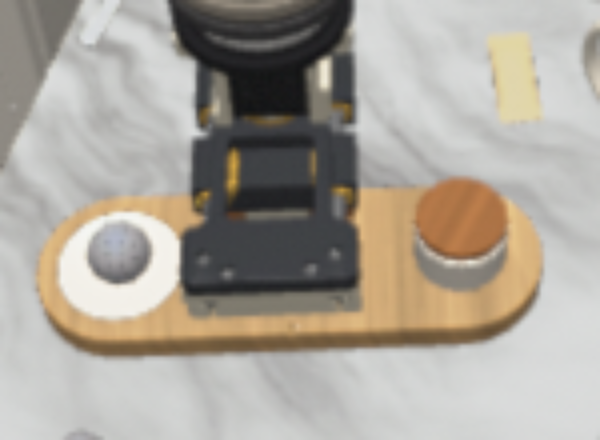

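The board carries fully at 6.7 N with almost no moment, looks level, and the ball is central at (119,252). Lifting on.

drive_tool([
  {"linear":[0,0,-0.001],"spin":0,"gripper":255},
  {"linear":[0,0,-0.002],"spin":0,"gripper":255},
  {"linear":[0,0,-0.003],"spin":0,"gripper":255},
  {"linear":[0,0,-0.004],"spin":0,"gripper":255},
  {"linear":[0,0,-0.005],"spin":0,"gripper":255},
  {"linear":[0,0,-0.005],"spin":0,"gripper":255},
  {"linear":[0,0,-0.005],"spin":0,"gripper":255},
  {"linear":[0,0,-0.005],"spin":0,"gripper":255},
  {"linear":[0,0,-0.005],"spin":0,"gripper":255},
  {"linear":[0,0,-0.005],"spin":0,"gripper":255},
  {"linear":[0,0,-0.005],"spin":0,"gripper":255},
  {"linear":[0,0,-0.005],"spin":0,"gripper":255},
])

```text
time_s: 18.8
tool_pos: [522.5, 101.3, 109.7]
orientation: [3.11, 0.441, 0.0]
contact_force: [0.4, 0.3, -5.5]
gripper_width: 13.0
```

drive_tool([
  {"linear":[0,0,-0.005],"spin":0,"gripper":255},
  {"linear":[0,0,-0.005],"spin":0,"gripper":255},
  {"linear":[0,0,-0.005],"spin":0,"gripper":255},
  {"linear":[0,0,-0.005],"spin":0,"gripper":255},
  {"linear":[0,0,-0.005],"spin":0,"gripper":255},
  {"linear":[0,0,-0.005],"spin":0,"gripper":255},
  {"linear":[0,0,-0.004],"spin":0,"gripper":255},
  {"linear":[0,0,-0.003],"spin":0,"gripper":255},
  {"linear":[0,0,-0.002],"spin":0,"gripper":255},
  {"linear":[0,0,-0.002],"spin":0,"gripper":255},
  {"linear":[0,0,-0.001],"spin":0,"gripper":255},
  {"linear":[0,0,0],"spin":0,"gripper":255},
])

```text
time_s: 19.8
tool_pos: [522.6, 101.3, 151.3]
orientation: [3.11, 0.441, 0.0]
contact_force: [0.3, -0.8, -6.1]
gripper_width: 13.0
```

drive_tool([
  {"linear":[0,0,0],"spin":-0.1,"gripper":255},
  {"linear":[0,0,0],"spin":-0.2,"gripper":255},
  {"linear":[0,0,0],"spin":-0.3,"gripper":255},
  {"linear":[0,0,0],"spin":-0.4,"gripper":255},
  {"linear":[0,0,0],"spin":-0.5,"gripper":255},
  {"linear":[0,0,0],"spin":-0.6,"gripper":255},
  {"linear":[0,0,0],"spin":-0.7,"gripper":255},
  {"linear":[0,0,0],"spin":-0.8,"gripper":255},
  {"linear":[0,0,0],"spin":-0.9,"gripper":255},
  {"linear":[0,0,0],"spin":-1.0,"gripper":255},
  {"linear":[0,0,0],"spin":-1.1,"gripper":255},
  {"linear":[0,0,0],"spin":-1.2,"gripper":255},
])

```text
time_s: 20.8
tool_pos: [522.5, 101.3, 151.2]
orientation: [3.073, 0.654, 0.0]
contact_force: [0.4, -0.8, -7.1]
gripper_width: 12.9
```

drive_tool([
  {"linear":[0,0,0],"spin":-1.2,"gripper":255},
  {"linear":[0,0,0],"spin":-1.2,"gripper":255},
  {"linear":[0,0,0],"spin":-1.2,"gripper":255},
  {"linear":[0,0,0],"spin":-1.2,"gripper":255},
  {"linear":[0,0,0],"spin":-1.2,"gripper":255},
  {"linear":[0,0,0],"spin":-1.2,"gripper":255},
  {"linear":[0,0,0],"spin":-1.2,"gripper":255},
  {"linear":[0,0,0],"spin":-1.2,"gripper":255},
  {"linear":[0,0,0],"spin":-1.2,"gripper":255},
  {"linear":[0,0,0],"spin":-1.2,"gripper":255},
  {"linear":[0,0,0],"spin":-1.2,"gripper":255},
  {"linear":[0,0,0],"spin":-1.2,"gripper":255},
])

```text
time_s: 21.8
tool_pos: [522.5, 101.3, 151.2]
orientation: [2.966, 1.034, -0.0]
contact_force: [-1.0, 1.0, -7.0]
gripper_width: 12.6
```

drive_tool([
  {"linear":[0,0,0],"spin":-1.2,"gripper":255},
  {"linear":[0,0,0],"spin":-1.2,"gripper":255},
  {"linear":[0,0,0],"spin":-1.2,"gripper":255},
  {"linear":[0,0,0],"spin":-1.2,"gripper":255},
  {"linear":[0,0,0],"spin":-1.2,"gripper":255},
  {"linear":[0,0,0],"spin":-1.2,"gripper":255},
  {"linear":[0,0,0],"spin":-1.2,"gripper":255},
  {"linear":[0,0,0],"spin":-1.2,"gripper":255},
  {"linear":[0,0,0],"spin":-1.2,"gripper":255},
  {"linear":[0,0,0],"spin":-1.2,"gripper":255},
  {"linear":[0,0,0],"spin":-1.2,"gripper":255},
  {"linear":[0,0,0],"spin":-1.2,"gripper":255},
])

```text
time_s: 22.8
tool_pos: [522.6, 101.3, 151.2]
orientation: [2.813, 1.398, 0.0]
contact_force: [0.2, -1.0, -5.6]
gripper_width: 12.2
```

drive_tool([
  {"linear":[0,0,0],"spin":-1.2,"gripper":255},
  {"linear":[0,0,0],"spin":-1.2,"gripper":255},
  {"linear":[0,0,0],"spin":-1.2,"gripper":255},
  {"linear":[0,0,0],"spin":-1.2,"gripper":255},
  {"linear":[0,0,0],"spin":-1.2,"gripper":255},
  {"linear":[0,0,0],"spin":-1.2,"gripper":255},
  {"linear":[0,0,0],"spin":-1.2,"gripper":255},
  {"linear":[0,0,0],"spin":-1.2,"gripper":255},
  {"linear":[0,0,0],"spin":-1.2,"gripper":255},
  {"linear":[0,0,0],"spin":-1.2,"gripper":255},
  {"linear":[0,0,0],"spin":-1.2,"gripper":255},
  {"linear":[0,0,0],"spin":-1.2,"gripper":255},
])

```text
time_s: 23.8
tool_pos: [522.5, 101.4, 151.2]
orientation: [2.616, 1.74, -0.0]
contact_force: [-0.5, 1.2, -5.9]
gripper_width: 12.8
```

drive_tool([
  {"linear":[0,0,0],"spin":-1.2,"gripper":255},
  {"linear":[0,0,0],"spin":-1.2,"gripper":255},
  {"linear":[0,0,0],"spin":-1.2,"gripper":255},
  {"linear":[0,0,0],"spin":-1.2,"gripper":255},
  {"linear":[0,0,0],"spin":-1.2,"gripper":255},
  {"linear":[0,0,0],"spin":-1.2,"gripper":255},
  {"linear":[0,0,0],"spin":-1.2,"gripper":255},
  {"linear":[0,0,0],"spin":-1.2,"gripper":255},
  {"linear":[0,0,0],"spin":-1.2,"gripper":255},
  {"linear":[0,0,0],"spin":-1.2,"gripper":255},
  {"linear":[0,0,0],"spin":-1.2,"gripper":255},
  {"linear":[0,0,0],"spin":-1.2,"gripper":255},
])

```text
time_s: 24.8
tool_pos: [522.5, 101.3, 151.2]
orientation: [2.377, 2.054, -0.0]
contact_force: [0.0, -0.2, -6.8]
gripper_width: 12.6
```

drive_tool([
  {"linear":[0,0,0],"spin":-1.2,"gripper":255},
  {"linear":[0,0,0],"spin":-1.15,"gripper":255},
  {"linear":[0,0,0],"spin":-1.05,"gripper":255},
  {"linear":[0,0,0],"spin":-0.95,"gripper":255},
  {"linear":[0,0,0],"spin":-0.85,"gripper":255},
  {"linear":[0,0,0],"spin":-0.75,"gripper":255},
  {"linear":[0,0,0],"spin":-0.65,"gripper":255},
  {"linear":[0,0,0],"spin":-0.55,"gripper":255},
  {"linear":[0,0,0],"spin":-0.45,"gripper":255},
  {"linear":[0,0,0],"spin":-0.35,"gripper":255},
  {"linear":[0,0,0],"spin":-0.2,"gripper":255},
  {"linear":[0,0,0],"spin":-0.1,"gripper":255},
])

```text
time_s: 25.8
tool_pos: [522.5, 101.4, 151.2]
orientation: [2.225, 2.217, -0.0]
contact_force: [0.1, 0.5, -6.4]
gripper_width: 12.3
```

drive_tool([
  {"linear":[0,0,0],"spin":0,"gripper":255},
  {"linear":[0,0,0],"spin":0,"gripper":255},
  {"linear":[0,0,0],"spin":0,"gripper":255},
  {"linear":[0,0,0],"spin":0,"gripper":255},
  {"linear":[0,0,0],"spin":0,"gripper":255},
  {"linear":[0,0,0],"spin":0,"gripper":255},
  {"linear":[0,0,0],"spin":0,"gripper":255},
  {"linear":[0,0,0],"spin":0,"gripper":255},
  {"linear":[0,0,0],"spin":0,"gripper":255},
  {"linear":[0,0,0],"spin":0,"gripper":255},
  {"linear":[0,0,0],"spin":0,"gripper":255},
  {"linear":[0,0,0],"spin":0,"gripper":255},
])

```text
time_s: 26.8
tool_pos: [522.6, 101.3, 151.2]
orientation: [2.226, 2.217, -0.0]
contact_force: [0.3, 0.1, -6.5]
gripper_width: 13.1
```

Run:
```python
from h import *
st=r.read_state();print(st)
s=r.capture("scene");t=r.capture("top")
cv2.imwrite("pics/c10.png",np.hstack([cv2.resize(s["frame"][130:330,200:400],(400,400)),cv2.resize(t["frame"][140:300,240:440],(500,400))])[:,:800,::-1])
```

```text
{'time_s': 26.8, 'qpos': array([ 4.75754628e-02,  4.27668133e-01,  1.61575624e+00, -1.46753566e-04,
        1.09806730e+00,  5.14822384e-02]), 'dq': array([ 8.68096764e-04,  3.21481583e-04,  6.09088492e-04, -8.81374789e-05,
       -2.90318106e-03, -2.14905914e-04]), 'joint_torque': array([-1.38048308e-04, -4.84860599e+01, -2.41107148e+01,  9.67163080e-02,
        3.22241290e-02,  1.24248319e-05]), 'tool_pos': array([522.56938514, 101.32519192, 151.22137541]), 'orientation': array([ 2.22558586e+00,  2.21705606e+00, -2.01884885e-05]), 'contact_force': array([ 0.32535188,  0.07462177, -6.51532665]), 'ft_torque': array([-0.07619809, -0.05732602,  0.00024104]), 'gripper_width': 13.088603159807784}
```

The viewer is out of pictures, so I check numerically.

Run:
```python
from h import *
for n in ("scene","top","wrist"):
    c=r.capture(n); h=cv2.cvtColor(c["frame"],cv2.COLOR_RGB2HSV)
    def roi(P,s): x,y=proj(c,P); return [max(0,int(v)) for v in (x-s,y-s,x+s,y+s)]
    for nm,P,lo,hi,s in (("lid",(522.5,186.3,154.5),(3,110,60),(16,255,255),32),("dish",(522.5,16.3,120),(0,0,205),(180,35,255),26),("ball",(522.5,16.3,135),(0,0,60),(180,70,190),16),("wood",(522.5,101.3,120),(10,50,60),(28,255,255),110)):
        try:
            k=blob(c,lo,hi,roi(P,s)); rc=cv2.minAreaRect(k); print(n,nm,"pred",proj(c,P).round(1),"seen",np.round(cen(k),1),"area",cv2.contourArea(k),"rect",np.round(rc[1],1),round(rc[2],1),ray(c,cen(k),P[2]).round(1))
        except Exception as e: print(n,nm,"none",proj(c,P).round(1))
```

```text
scene lid pred [296.1 183.1] seen [280.5 213. ] area 17.0 rect [3. 7.] 90.0 [514.5 111.3 154.5]
scene dish pred [270.1 269. ] seen [269.9 267.7] area 846.5 rect [31.8 33.9] 45.0 [521.3  18.8 120. ]
scene ball pred [269.3 264.6] seen [269.7 263.5] area 241.0 rect [17. 18.] 90.0 [522.5  18.6 135. ]
scene wood pred [284.4 229.3] seen [275.1 240.4] area 3743.5 rect [ 63.1 100.6] 10.5 [513.4  74.  120. ]
top lid pred [324.  220.5] seen [323.9 220.9] area 421.0 rect [24.  23.3] 45.0 [521.7 186.5 154.5]
top dish pred [410.7 220.3] seen [409.5 211.5] area 644.5 rect [15.8 51.8] 86.5 [539.7  18.2 120. ]
top ball none [412.5 220. ]
top wood pred [367.2 220.7] seen [329.5 224.3] area 1565.5 rect [42. 48.] 90.0 [516.1 174.9 120. ]
wrist lid pred [318.7  79.3] seen [317.5  78.5] area 3969.0 rect [63. 63.] 90.0 [522.  186.6 154.5]
wrist dish pred [319.1 357.2] seen [297.  343.5] area 88.5 rect [ 9.2 25.6] 5.2 [508.4  27.  120. ]
wrist ball none [319.2 374.9]
wrist wood pred [318.8 236.2] seen [317.  191.2] area 19632.0 rect [166. 156.] 90.0 [521.6 128.4 120. ]
```

```bash
python3 -c "
from station import r
print(r.sign_off())"
```

```text
the job is handed in; nothing more can be done
None
```

The job is done and handed in at about 27 s of the 69 s allowed. The board is held still by its handle, crosswise, with the pot end towards the left-hand wall.

- **Pot:** I pressed it until it stopped hard at TCP z 24.0 mm (predicted home about 24.2) with about 19 N on it. It did not slip in the grip, and I then let it go.
- **Lift:** The board went straight up 100 mm. The load reads about 6.5 N with a moment under 0.1 N·m.
- **Turn:** I turned it slowly from 16° to 89.8° in the room's axes. That is about 74°, because I took "crosswise" to mean square to the room.
- **Last checks:**
  - The top and wrist cameras show the lid within about 1 mm of where a level board would put it.
  - The scene camera shows the ball within about 1 mm of the dish's centre. Nothing on the worktop was touched on purpose; I did not check the other things again at the end.

Three checks did not fully agree:

- **Ring push:** The rubber ring's 5–12 N hardly showed in the force readings on the way in. I judged the pot home from the hard stop, its height and the pictures.
- **Dish position:** The scene camera puts the dish about 2.5 mm off the prediction, as it did before the lift, so I put that down to its calibration.
- **Final picture:** It could not be viewed, as the limit of 12 was used up, and some colour masks in the last check found nothing usable. The ball's place at the end rests on the scene camera alone.

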